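Set the seed propagator's thermostat by clicks and hang its thermometer

TASK

Get the seed propagator ready for sowing: turn its thermostat dial anticlockwise right back to the off stop, then clockwise exactly six clicks, and leave it there. Also lift the thermometer out of the glass jar and hang it gently by its own hook over any side of the propagator's tray, its body inside the tray and the hook's leg outside, and let go; do not let it fall. Leave the jar, mug, lantern and clothespin tray standing where they are.

Things in the scene. Friction and masses are not known exactly. Their poses are not given: they have to be found in the camera images.
- propagator: heated seed propagator, fixed. Origin: centre of the underside of its open black tray, 200 mm along x by 270 mm along y outside, walls 4 mm, rim 90 mm and floor 8 mm above the bench. At its -y end a dark green control pod (y from -245 to -135 mm, as long in x as the tray, flat top 60 mm above the bench) carries the dial. Any of the 4 tray walls may take the hook where the insert leaves room
- rim_front (a point): middle of the tray's -x rim (the long side nearer the robot), on the wall's centre line at the rim's height, 90 mm above the bench; axes of the propagator
- dial_axis (a point): on the dial's upright axis, at the top face of its black skirt (a disc 72 mm across), 73 mm above the bench; (0, -190, 73) mm in the propagator's frame, same axes. On the skirt stands one white finger fin, a radial wall 8 mm thick, 20 mm high, from 7 to 35 mm from the axis. The tray's rim passes 55 mm from the axis, 17 mm higher than the skirt. Pod marks: red is off, white the clicks
- fin_tip (a point): outer end of the dial's white fin, 35 mm from the dial's axis, 83 mm above the bench (half the fin's height); turns with the dial
- dial (a joint): dial angle: 0 at the off stop, grows clockwise from above; starts at click 2 to 10. Rests in a click every 0.471 rad, end stop at click 10 (4.712); six clicks = 2.827. Fin direction = 135 degrees minus this angle, anticlockwise from the propagator's +x. About 0.07 N m (2.5 N at 27 mm) carries it over a click; past half way it springs into the next and stays. Pushing the fin sideways will do
- insert: grey insert of 6 open seed cells, fixed in the tray, 115 mm along x by 170 mm along y by 50 mm high, top 58 mm above the bench. Origin: centre of its underside; axes of the propagator. It stands off-centre, so the free strip between it and the tray walls differs from side to side
- jar: empty wide-mouthed glass jar, 90 mm outside diameter, 120 mm high, 4 mm wall, 0.45 kg, loose. Origin: centre of its underside
- thermometer: white hanging thermometer with an orange head, 50 g, upright in the jar, hooked on its rim. Origin: middle of the underside of the hook's crown, which rests on the rim; z up, x from the hook's leg to the body, y its width. Body: bar at x 4.5 to 11.5 mm, 24 mm wide, from 65 mm below to 42 mm above the origin. Hook: inverted U 16 mm wide on the body's -x face, gap 9 mm (x -4.5 to 4.5), crown and leg 3 mm thick
- thermo_grip (a point): place to grip the thermometer's bar: 27 mm above the hook's crown, 8 mm along x from the thermometer's origin; there it is 24 mm wide along y, 7 mm thick along x; the bar's top is 15 mm higher. Axes of the thermometer
- thermo_bulb (a point): the thermometer's bulb, 63 mm below the crown, 2 mm above the bar's lower end
- thermo_hook_tip (a point): lower end of the hook's outer leg, 20 mm below the crown, 6 mm along -x from the thermometer's origin
- mug: blue ceramic mug, 82 mm diameter, 95 mm high, handle on its +y side reaching about 75 mm from the axis; loose. Origin: centre of its underside
- lantern: small square aluminium lantern, 76 mm square, 179 mm high with its ring handle; loose. Origin: centre of its underside
- pin_tray: red plastic tray of clothespins, 86 mm along x by 140 mm along y by 42 mm high (pins up to about 50 mm), loose. Origin: centre of its underside
- clamp_stake: black clamp on the bench's far edge holding an upright bamboo stake 10 mm thick, 440 mm high; fixed. Origin: on the bench top at the stake's axis. The clamp's socket is 24 mm thick up to 63 mm high
There are look-alikes about, which are no part of the job. Of the things that look like the thermometer, the smaller one is meant.

How it is judged:
By the outcome, as a careful person would: the job done as asked, in the order asked, and still so for the second after the job is handed in, with the robot touching nothing.
It also fails if it takes over 61 s, if anything falls off the work surface, if the arm or the gripper's body presses on something with over 40 N, if the wrist force passes 120 N, or if a joint passes its speed limit or range.

ROBOT

A 6-joint arm with a two-finger parallel gripper is mounted at the origin on the work surface. World frame = base frame: x ahead of the robot, y to its left, z up, the work surface at z = 0. Lengths are in m, angles in rad, forces in N, time in s.
With the tool pointing down it reaches from about 0.375 to 0.975 m from the base axis. Payload 3.8 kg.
Tool frame: the origin (TCP) lies midway between the tips of the shut fingers; the grasp point (between the pads) lies 19 mm behind it; z points along the fingers, y is the line along which they close (so a half turn about z gives the same grasp; the last joint's range is limited). The gripper opens to 85 mm and grips with 20 to 120 N. Pads are 22 mm wide; open, the fingers measure 114 mm over their backs; the gripper's body (76 mm by 85 mm) begins 54 mm behind the grasp point. The pads swing forward as they close: fully open they stand 13 mm farther back than shut.
Start: joints at [-1.162, 0.264, 1.604, -0, 1.274, -0.037], TCP at [0.291, -0.609, 0.231] pointing down, gripper open.
Joint ranges: [-2.63, 2.63], [-0.94, 2.18], [0.31, 2.57], [-1.31, 4.45], [0, 2.66], [-2.55, 2.55]. Speed limits (rad/s): [2.57, 2.57, 3.14, 3.14, 3.14, 3.14].

INTERFACE

Orientations are given as a rotation vector (axis times angle).
In Python, from workcell import bot, imaging gives the robot as it stands.
- The arm moves only by the tool step_arm, never from a script. Its argument "series" is a list of rows, each an object of numbers: "grip": the closure, from -1 (fully open) to 1 (shut); "x", "y", "z": the shift along the tool's x, y, z normalised to -1 to 1, where 1 is 500 mm; "ax", "ay", "az": the turn, a rotation vector about the tool's x, y, z normalised to -1 to 1, where 1 is 30 degrees. A call has 1 to 12 rows; each row is the pose to reach, as a shift and turn from the pose commanded when the call began, along the tool's axes at that moment; what a row does not reach only later rows make up. A row lasts 1/10 s, in which the tool goes at most 50 mm and 8.59 degrees, less where a joint would pass 70% of its speed; a pose out of reach is approached as far as the arm can. A call with a number of a shift or a turn outside -1 to 1 is refused whole. A call with a gripper value outside its range is refused whole. The fingers move at their own pace and stop on an object; "force" is the grip in N (left out, the last holds). Time passes only in rows, so rows that repeat a pose let the fingers close. It gives the time, the measured TCP pose, the force, the opening and the grip force at its end, in the units of the state.
- bot.read_state(): the state, without advancing time (a new reading comes with each control period).
- imaging.read_camera(name): name is "side" or "top"; returns a dict with "img" (420x560x3 uint8, red, green, blue), "fx", "fy", "cx", "cy" (pixels), "R" (3x3) and "t" (3): a world point X has camera coordinates R X + t. Camera axes: x right, y down, z forward; pixel columns grow to the right and rows downward; lengths in m; the calibration is good to about 2 mm. A picture is of the moment at which its call begins. There is no depth.
- bot.finish_job(): hands the job in; it is judged then, once.
The state is a dict: "time": time; "q": joint angles; "joint_vel": joint speeds; "joint_torque": joint torques, N m; "tool_pos": TCP position; "tcp_rot": TCP orientation; "wrist_force": force on the tool from outside, world axes, zero at the start; "torque": the same for the moment, N m; "width": opening from 0.0 (shut) to 1.0 (fully open); "grip_force": force on a finger pad.
Only numpy, scipy, OpenCV 4.12 (cv2) and the standard library are available. Lean on these libraries where they do the work, as an engineer would, in place of code of your own. Each camera call takes 0.05 s, during which the arm holds its last target. There are 200 camera calls.

## Working session

There is one attempt and no reset: what is moved stays moved. The work goes in short steps, Python scripts to look and compute and a tool call to move; the robot and the scene stay as the last step left them, time stands still between calls to the robot, and variables do not carry over. Pictures are saved under pics/ and viewed, at most 10 in all, crops included, and the job is handed in when it is done.

Besides the shell and the picture viewer there is one more tool, called as name(argument=value, ...) on one line, values as JSON. step_arm: Moves the arm, as the interface text tells. Scaled input: -1 to 1 covers 500 mm each way for a shift and 30 degrees each way for a turn. Its arguments: {"type":"object","properties":{"series":{"type":"array","items":{"type":"object","properties":{"grip":{"type":"number"},"x":{"type":"number","minimum":-1,"maximum":1},"y":{"type":"number","minimum":-1,"maximum":1},"z":{"type":"number","minimum":-1,"maximum":1},"ax":{"type":"number","minimum":-1,"maximum":1},"ay":{"type":"number","minimum":-1,"maximum":1},"az":{"type":"number","minimum":-1,"maximum":1}}}},"force":{"type":"number"}},"required":["series"]}

```bash
mkdir -p pics; ls; cat > h.py <<'E'
from workcell import bot, imaging
import numpy as np, cv2
from scipy.spatial.transform import Rotation as Ro
def cam(n):
    c=imaging.read_camera(n); return c
def save(c,f,crop=None,s=1):
    im=c["img"][:,:,::-1]
    if crop: x0,y0,x1,y1=crop; im=im[y0:y1,x0:x1]
    cv2.imwrite(f,cv2.resize(im,None,fx=s,fy=s,interpolation=cv2.INTER_CUBIC))
def proj(c,X):
    p=np.array(c["R"])@np.array(X)+np.array(c["t"]); return np.array([c["fx"]*p[0]/p[2]+c["cx"],c["fy"]*p[1]/p[2]+c["cy"]])
def ray(c,u,v):
    R=np.array(c["R"]);o=-R.T@np.array(c["t"]);d=R.T@np.array([(u-c["cx"])/c["fx"],(v-c["cy"])/c["fy"],1]);return o,d/np.linalg.norm(d)
def atz(c,u,v,z):
    o,d=ray(c,u,v);return o+d*(z-o[2])/d[2]
def tri(c1,p1,c2,p2):
    o1,d1=ray(c1,*p1);o2,d2=ray(c2,*p2)
    s=np.linalg.lstsq(np.c_[d1,-d2],o2-o1,rcond=None)[0]
    a=o1+s[0]*d1;b=o2+s[1]*d2;return (a+b)/2,np.linalg.norm(a-b)
E
python3 - <<'E'
from h import *
import pickle
t=cam("top");s=cam("side");pickle.dump((t,s),open("c0.pkl","wb"))
save(t,"pics/t0.png",None,1.4);save(s,"pics/s0.png",None,1.4)
for c in(t,s):print(c["fx"],c["cx"],c["cy"],np.round(c["R"],3),c["t"], -np.array(c["R"]).T@c["t"])
print(bot.read_state())
E
```

```text
pics
442.2846024210384 278.09785594994395 200.23540574392536 [[-0.017 -1.    -0.005]
 [-0.99   0.018 -0.142]
 [ 0.142  0.003 -0.99 ]] [-0.02563685  0.58070513  1.12863323] [ 0.41449364 -0.03869075  1.19932761]
414.33132115454055 282.66218907740193 212.92318683121732 [[ 0.958 -0.287 -0.016]
 [-0.232 -0.738 -0.633]
 [ 0.17   0.61  -0.774]] [-0.53742782  0.19116303  1.06502917] [ 0.37804376 -0.66317249  0.93645303]
{'time': 0.1, 'q': array([-1.16190211e+00,  2.64693387e-01,  1.60524353e+00, -7.81393218e-06,
        1.27370768e+00, -3.69536371e-02]), 'joint_vel': array([ 0.00159107, -0.00035884, -0.00416923,  0.00090137,  0.00175092,
        0.0009948 ]), 'joint_torque': array([ 4.83582771e-04, -5.16704607e+01, -3.68589520e+01, -4.62347805e-05,
        6.27091562e-03, -2.32780741e-05]), 'tool_pos': array([ 0.29077423, -0.60842247,  0.23007274]), 'tcp_rot': array([-3.06188837e+00, -6.94108003e-01,  6.07110089e-04]), 'wrist_force': array([-0.33478921, -0.09104599, -1.28745725]), 'torque': array([0.00083126, 0.01918869, 0.05428306]), 'grip_force': 0.0, 'width': 1.0047766725763223}
```

View pics/t0.png

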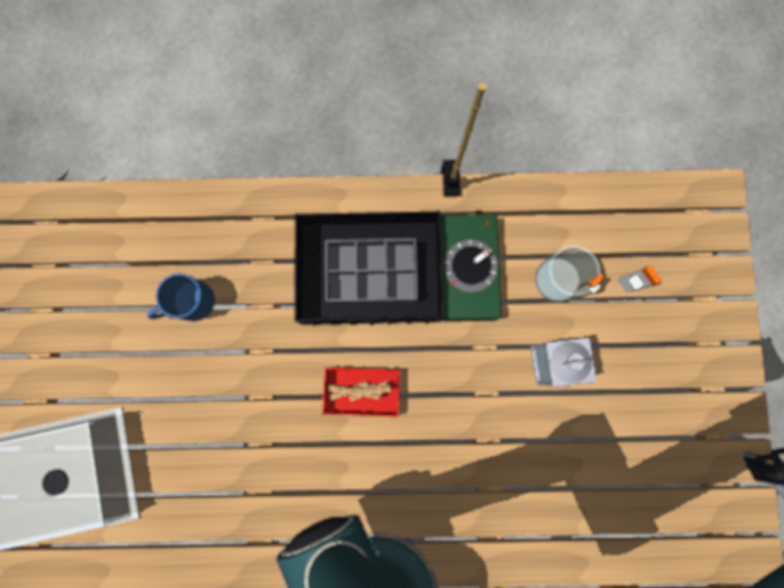

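View pics/s0.png

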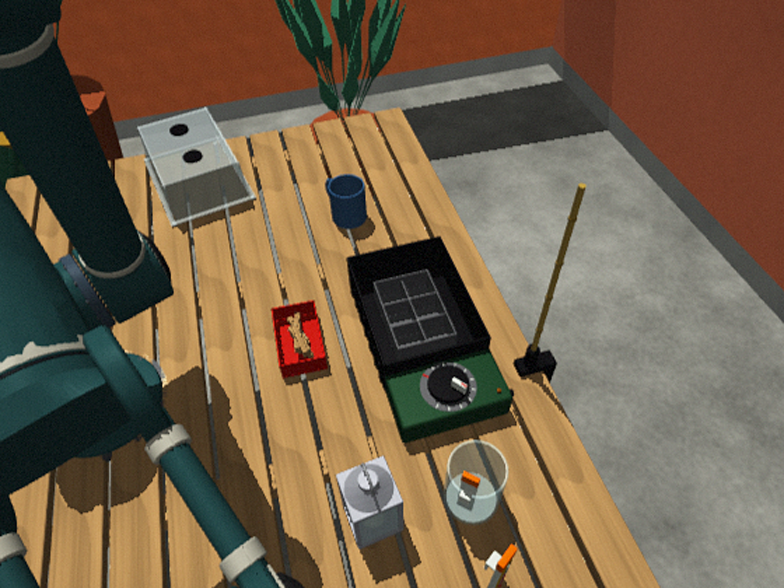

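Top view (×1.4 pixels): propagator spans (296–500, 213–322), with the dial at (472,265) and its fin pointing up-right to (490,250). The jar's mouth is near (573,270), the mug at (185,297), the lantern at (565,360) and the pin tray at (362,391). Thermometer candidates: A in the jar at top (595,283) / side (470,485), and B beside the jar at top (640,279) / side (502,560). I'll check them in a close crop.

```bash
python3 - <<'E'
import pickle
from h import *
t,s=pickle.load(open("c0.pkl","rb"))
a=t["img"][165:225,375:475,::-1]; b=s["img"][300:420,290:390,::-1]
d=t["img"][150:230,300:400,::-1]; e=s["img"][245:320,270:370,::-1]
r=lambda i:cv2.resize(i,None,fx=4,fy=4,interpolation=cv2.INTER_CUBIC)
def pad(i,h):return cv2.copyMakeBorder(i,0,h-i.shape[0],0,0,cv2.BORDER_CONSTANT)
cv2.imwrite("pics/crop1.png",pad(np.hstack([np.vstack([r(a),r(d)])[:600],pad(r(b),560)]),600) if 0 else np.hstack([pad(np.vstack([r(a),r(d)]),560),pad(r(b),560)]))
E
```

```text
(no output)
```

View pics/crop1.png

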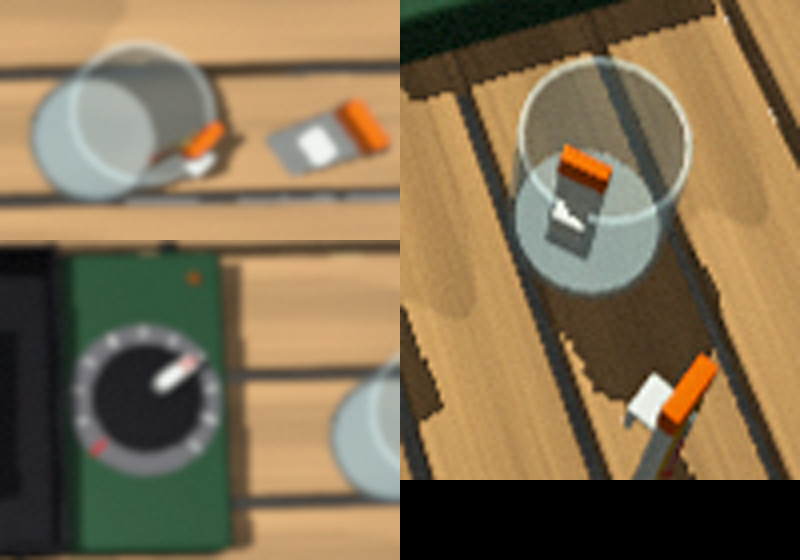

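The crop shows A in the jar (top full-image head at (426,199.5), hook at (425,206)), and it is clearly smaller than B (top (466,196)). A is the one meant. The dial fin points to about -57°, so it is at click 7, with the red mark at 135°. Next I'll compute positions.

```bash
python3 - <<'E'
import pickle
from h import *
t,s=pickle.load(open("c0.pkl","rb"))
from scipy.optimize import least_squares
P=lambda a,b:(a/1.4,b/1.4)
T=lambda x,y:(375+x/4,165+y/4)        # top crop
S=lambda x,y:(290+(x-400)/4,300+y/4)
D=lambda x,y:(300+x/4,150+(y-240)/4)
obs=[(t,(100,135,90),P(296,213)),(t,(-100,135,90),P(296,322)),(t,(100,-245,60),P(499,214)),(t,(-100,-245,60),P(500,320)),
(t,(0,-190,73),D(147,400)),
(s,(100,-245,60),P(512,402)),(s,(-100,-245,60),P(403,440)),(s,(0,-190,73),P(448,386)),(s,(100,135,90),P(441,239)),(s,(-100,135,90),P(349,259))]
def W(p,q): c,n=np.cos(p[2]),np.sin(p[2]);return np.array([p[0]+(c*q[0]-n*q[1])/1e3,p[1]+(n*q[0]+c*q[1])/1e3,q[2]/1e3])
f=lambda p:np.concatenate([proj(c,W(p,q))-m for c,q,m in obs])
r=least_squares(f,[.6,0,0],loss="soft_l1");p=r.x
print("prop",p,np.round(f(p).reshape(-1,2),1).tolist());print("dial",W(p,(0,-190,73)),"rimfront",W(p,(-98,0,90)))
a=atz(t,*D(157,387),.093);b=atz(t,*D(203,357),.093);print("fin dir",np.degrees(np.arctan2(*(b-a)[1::-1]))-np.degrees(p[2]), b)
# insert top corners
I=[atz(t,*P(*q),.058) for q in((325,240),(418,240),(418,301),(325,301))]
c,n=np.cos(p[2]),np.sin(p[2]);
print("insert",[np.round(np.array([[c,n],[-n,c]])@(i[:2]-p[:2])*1e3) for i in I])
print("head A",tri(t,T(205,138),s,S(586,168)));print("head B",tri(t,T(362,125),s,S(690,392)))
print("hook A",tri(t,T(200,165),s,S(567,213)))
print("jar mouth",tri(t,T(142,113),s,S(605,140)), "base",atz(t,*T(93,138),.0),atz(s,*S(588,222),0))
print("width dir A top",atz(t,*T(187,150),.16)-atz(t,*T(222,126),.16), "side",atz(s,*S(564,157),.16)-atz(s,*S(610,178),.16))
print("stake",atz(t,*P(453,180),.05),"lantern",atz(t,*P(572,361),.14))
E
```

```text
prop [ 0.6000671  -0.00225733 -0.00445794] [[0.6, 0.2], [-0.1, -0.0], [1.2, 0.4], [3.4, 0.4], [1.8, 0.1], [1.9, -1.1], [-0.7, -5.8], [0.4, -1.1], [0.3, -1.5], [-1.4, -0.7]]
dial [ 0.59922009 -0.19225544  0.073     ] rimfront [ 0.50206807 -0.00182045  0.09      ]
fin dir -57.5809777577227 [ 0.62337917 -0.22140887  0.093     ]
insert [array([56., 86.]), array([ 54., -88.]), array([-62., -86.]), array([-59.,  86.])]
head A (array([ 0.55775006, -0.38819067,  0.15610536]), np.float64(0.0030335740743045523))
head B (array([ 0.5686544 , -0.49229636,  0.13236192]), np.float64(0.0004130686054388617))
hook A (array([ 0.5467517 , -0.39525604,  0.1233319 ]), np.float64(0.0008682417825072188))
jar mouth (array([ 0.58036779, -0.36349118,  0.11732291]), np.float64(0.00114499369095906)) base [ 0.58228593 -0.36434243  0.        ] [ 5.81373611e-01 -3.62921249e-01  1.11022302e-16]
width dir A top [-0.01398959  0.02162658  0.        ] side [-0.01732224  0.01620939  0.        ]
stake [ 0.77117183 -0.16115085  0.05      ] lantern [ 0.42252911 -0.34302591  0.14      ]
```

```bash
cat > fit.py <<'E'
import pickle
from h import *
from scipy.optimize import least_squares
t,s=pickle.load(open("c0.pkl","rb"))
P=lambda a,b:(a/1.4,b/1.4)
D=lambda x,y:(300+x/4,150+(y-240)/4)
def W(p,q): c,n=np.cos(p[2]),np.sin(p[2]);return np.array([p[0]+(c*q[0]-n*q[1])/1e3,p[1]+(n*q[0]+c*q[1])/1e3,q[2]/1e3])
E
python3 - <<'E'
from fit import *
obs=[(t,(100,135,90),P(296,213)),(t,(-100,135,90),P(296,322)),(t,(100,-245,60),D(217,255)),(t,(-100,-245,60),D(228,552)),
(t,(0,-190,73),D(148,400)),(s,(100,-245,60),P(512,402)),(s,(0,-190,73),P(448,386)),(s,(100,135,90),P(441,239)),(s,(-100,135,90),P(349,259))]
f=lambda p:np.concatenate([proj(c,W(p,q))-m for c,q,m in obs])
p=least_squares(f,[.6,0,0],loss="soft_l1").x
print("prop",p,np.round(f(p).reshape(-1,2),1).tolist());print("dial",W(p,(0,-190,73)),tri(t,D(148,400),s,P(448,386)))
out=[]
for c,cr in((t,(205,145,365,235)),(s,(240,160,380,325))):
    im=np.ascontiguousarray(c["img"][:,:,::-1]);k=4;x0,y0,x1,y1=cr
    im=cv2.resize(im[y0:y1,x0:x1],None,fx=k if c is t else 3,fy=k if c is t else 3,interpolation=cv2.INTER_CUBIC);kk=4 if c is t else 3
    def poly(pts,col):
        cv2.polylines(im,[np.array([((proj(c,W(p,q))-[x0,y0]+.5)*kk) for q in pts]).round().astype(int)],True,col,1)
    poly([(100,135,90),(-100,135,90),(-100,-135,90),(100,-135,90)],(0,255,255))
    poly([(100,-135,60),(-100,-135,60),(-100,-245,60),(100,-245,60)],(0,255,0))
    poly([(36*np.cos(a),-190+36*np.sin(a),73) for a in np.linspace(0,6.28,40)],(255,0,255))
    cv2.imwrite(f"pics/ov_{'t' if c is t else 's'}.png",im)
E
```

```text
prop [ 0.59999442 -0.00102404 -0.00764501] [[0.2, 0.1], [-0.7, -0.1], [3.0, -0.1], [2.9, 1.3], [1.1, 0.4], [1.4, -1.4], [-0.0, -1.4], [0.3, -1.7], [-1.4, -1.1]]
dial [ 0.59854188 -0.19101849  0.073     ] (array([ 0.60051489, -0.1893624 ,  0.06299523]), np.float64(0.0014634261882248794))
```

View pics/ov_t.png

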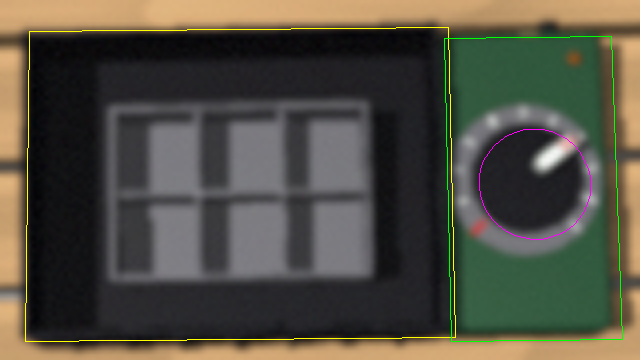

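The overlay fits the tray, but the dial sits about 8 crop px (roughly 4 mm) to +y of the model. I'll use a dial axis of about (0.599, -0.188), and next a helper for the moves.

```bash
cat >> h.py <<'E'
def pose():
    s=bot.read_state();return np.array(s["tool_pos"]),Ro.from_rotvec(s["tcp_rot"]),s
def down(yaw): # tool z down, tool y at world angle yaw(deg)
    a=np.radians(yaw);y=np.array([np.cos(a),np.sin(a),0]);z=np.array([0,0,-1.]);return Ro.from_matrix(np.c_[np.cross(y,z),y,z])
def rows(targets,start=None):
    p0,R0,_=pose() if start is None else (np.array(start[0]),down(start[1]),0)
    for p,yaw in targets:
        d=R0.inv().apply(np.array(p)-p0)/.5;w=np.degrees((R0.inv()*down(yaw)).as_rotvec())/30
        print(*np.round(d,3),"|",*np.round(w,3))
DIAL=np.array([.599,-.188])
def push(phi,sgn,r=20,gap=0): # finger block centre; sgn=+1 pushes anticlockwise (block on clockwise side)
    a=np.radians(phi);u=np.array([np.cos(a),np.sin(a)]);n=sgn*np.array([u[1],-u[0]])
    return DIAL+(r*u+(4+14.5*abs(n[0])+11*abs(n[1])+gap)*n)/1e3
E
python3 - <<'E'
from h import *
b=push(-54,1,gap=10);print(b)
rows([((*b,.23),-35),((*b,.23),0)])
E
```

```text
[ 0.58470828 -0.2231049 ]
0.863 -0.442 0.001 | -0.004 -0.001 -0.982
0.863 -0.442 0.001 | -0.003 -0.002 -2.148
```

step_arm(series=[{"x": 0.863,"y": -0.442,"z": 0,"az": -0.98,"grip": 1},{"x": 0.863,"y": -0.442,"z": 0,"az": -0.98,"grip": 1},{"x": 0.863,"y": -0.442,"z": 0,"az": -0.98,"grip": 1},{"x": 0.863,"y": -0.442,"z": 0,"az": -0.98,"grip": 1},{"x": 0.863,"y": -0.442,"z": 0,"az": -0.98,"grip": 1},{"x": 0.863,"y": -0.442,"z": 0,"az": -0.98,"grip": 1},{"x": 0.863,"y": -0.442,"z": 0,"az": -0.98,"grip": 1},{"x": 0.863,"y": -0.442,"z": 0,"az": -0.98,"grip": 1},{"x": 0.863,"y": -0.442,"z": 0,"az": -0.98,"grip": 1},{"x": 0.863,"y": -0.442,"z": 0,"az": -0.98,"grip": 1},{"x": 0.863,"y": -0.442,"z": 0,"az": -0.98,"grip": 1},{"x": 0.863,"y": -0.442,"z": 0,"az": -0.98,"grip": 1}])

```text
validation failed for argument at $.se...
```

```bash
python3 - <<'E'
from h import *
p,R,s=pose();print(p,s["width"],s["time"],s["q"])
b=push(-54,1,gap=10)
rows([((*b,.15),-5),((*b,.15),0)])
E
```

```text
[ 0.29077423 -0.60842247  0.23007274] 1.0047766725763223 0.1 [-1.16190211e+00  2.64693387e-01  1.60524353e+00 -7.81393218e-06
  1.27370768e+00 -3.69536371e-02]
0.863 -0.441 0.161 | -0.003 -0.002 -1.982
0.863 -0.441 0.161 | -0.003 -0.002 -2.148
```

step_arm(series=[{"x": 0.1,"y": -0.05,"z": 0.0,"ax": 0.0,"ay": 0.0,"az": -0.1,"grip": 1.0}], force=40)

```text
time: 0.2
tool_pos: [0.3189, -0.5726, 0.2302]
tcp_rot: [3.045, 0.768, -0.003]
wrist_force: [0.7, 1.0, 0.2]
width: 0.86
grip_force: 0.0
```

```bash
python3 - <<'E'
from h import *
p,R,s=pose()
b=push(-54,1,gap=10)
rows([((*b,.23),-32)])
E
```

```text
0.8 -0.363 -0.002 | -0.0 0.005 -0.99
```

step_arm(series=[{"x": 0.8,"y": -0.363,"z": 0.0,"ax": 0.0,"ay": 0.0,"az": -0.99,"grip": 1.0},{"x": 0.8,"y": -0.363,"z": 0.0,"ax": 0.0,"ay": 0.0,"az": -0.99,"grip": 1.0},{"x": 0.8,"y": -0.363,"z": 0.0,"ax": 0.0,"ay": 0.0,"az": -0.99,"grip": 1.0},{"x": 0.8,"y": -0.363,"z": 0.0,"ax": 0.0,"ay": 0.0,"az": -0.99,"grip": 1.0},{"x": 0.8,"y": -0.363,"z": 0.0,"ax": 0.0,"ay": 0.0,"az": -0.99,"grip": 1.0},{"x": 0.8,"y": -0.363,"z": 0.0,"ax": 0.0,"ay": 0.0,"az": -0.99,"grip": 1.0},{"x": 0.8,"y": -0.363,"z": 0.0,"ax": 0.0,"ay": 0.0,"az": -0.99,"grip": 1.0},{"x": 0.8,"y": -0.363,"z": 0.0,"ax": 0.0,"ay": 0.0,"az": -0.99,"grip": 1.0},{"x": 0.8,"y": -0.363,"z": 0.0,"ax": 0.0,"ay": 0.0,"az": -0.99,"grip": 1.0},{"x": 0.8,"y": -0.363,"z": 0.0,"ax": 0.0,"ay": 0.0,"az": -0.99,"grip": 1.0},{"x": 0.8,"y": -0.363,"z": 0.0,"ax": 0.0,"ay": 0.0,"az": -0.99,"grip": 1.0}])

```text
time: 1.3
tool_pos: [0.5864, -0.2181, 0.2306]
tcp_rot: [-2.742, -1.532, 0.002]
wrist_force: [-0.3, -0.2, 0.5]
width: -0.0
grip_force: 0.0
```

```bash
python3 - <<'E'
from h import *
p,R,s=pose();print(p,s["width"],s["time"],s["q"])
b=push(-54,1,gap=10)
rows([((*b,.13),-3),((*b,.13),0)])
E
```

```text
[ 0.58638815 -0.21810598  0.23058328] -0.00010845164932919654 1.3 [-3.95566212e-01  1.72894105e-01  1.71501203e+00 -6.35808574e-04
  1.25502436e+00  1.56476801e-01]
-0.01 0.003 0.201 | -0.003 0.001 -0.954
-0.01 0.003 0.201 | -0.003 0.001 -1.054
```

step_arm(series=[{"x": -0.01,"y": 0.003,"z": 0.1,"ax": 0.0,"ay": 0.0,"az": -0.5,"grip": 1.0},{"x": -0.01,"y": 0.003,"z": 0.2,"ax": 0.0,"ay": 0.0,"az": -1.0,"grip": 1.0},{"x": -0.01,"y": 0.003,"z": 0.2,"ax": 0.0,"ay": 0.0,"az": -1.0,"grip": 1.0},{"x": -0.01,"y": 0.003,"z": 0.2,"ax": 0.0,"ay": 0.0,"az": -1.0,"grip": 1.0},{"x": -0.01,"y": 0.003,"z": 0.2,"ax": 0.0,"ay": 0.0,"az": -1.0,"grip": 1.0},{"x": -0.01,"y": 0.003,"z": 0.2,"ax": 0.0,"ay": 0.0,"az": -1.0,"grip": 1.0}])

```text
time: 1.9
tool_pos: [0.5845, -0.2254, 0.1315]
tcp_rot: [2.259, 2.183, -0.0]
wrist_force: [-0.2, 0.2, -0.4]
width: -0.002
grip_force: 0.0
```

```bash
python3 - <<'E'
from h import *
p,R,s=pose();print(p,R.as_rotvec(),s["time"],s["q"])
t=cam("top");sd=cam("side")
a=t["img"][140:240,280:400,::-1];b=sd["img"][190:340,250:390,::-1]
A=cv2.resize(a,None,fx=3.3,fy=3.3,interpolation=cv2.INTER_CUBIC);B=cv2.resize(b,None,fx=2.8,fy=2.8,interpolation=cv2.INTER_CUBIC)
h=max(len(A),len(B));q=lambda i:cv2.copyMakeBorder(i,0,h-len(i),0,0,cv2.BORDER_CONSTANT)
cv2.imwrite("pics/m1.png",np.hstack([q(A),q(B)]))
print("tcp px top",(proj(t,p)-[280,140]+.5)*3.3,"side",(proj(sd,p)-[250,190]+.5)*2.8+[396,0])
b=push(-54,1,gap=10);rows([((*b,.080),0)])
E
```

```text
[ 0.58448702 -0.2253635   0.13148406] [ 2.25898593e+00  2.18282426e+00 -2.67504300e-04] 1.9 [-4.07618185e-01  2.51438904e-01  1.81098706e+00 -3.07916829e-04
  1.07895822e+00 -3.73183083e-01]
tcp px top [250.77312926 172.91894897] side [595.40323228 239.54404418]
0.004 -0.001 0.104 | 0.002 0.001 -0.063
```

View pics/m1.png

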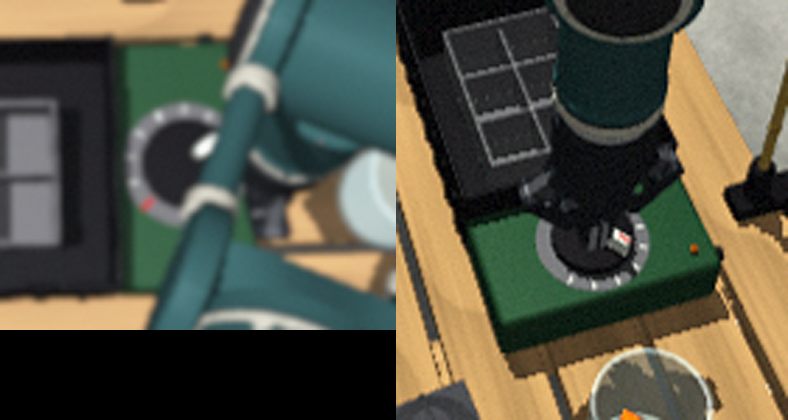

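The side view shows the shut fingertips at (600,238), matching the projected TCP. The fin is at (620,238), just to their +x side, so I'll lower and begin the anticlockwise push.

step_arm(series=[{"x": 0.004,"y": -0.001,"z": 0.05,"ax": 0.0,"ay": 0.0,"az": -0.06,"grip": 1.0},{"x": 0.004,"y": -0.001,"z": 0.08,"ax": 0.0,"ay": 0.0,"az": -0.06,"grip": 1.0},{"x": 0.004,"y": -0.001,"z": 0.102,"ax": 0.0,"ay": 0.0,"az": -0.06,"grip": 1.0},{"x": 0.004,"y": -0.001,"z": 0.102,"ax": 0.0,"ay": 0.0,"az": -0.06,"grip": 1.0}])

```text
time: 2.4
tool_pos: [0.5829, -0.2214, 0.0779]
tcp_rot: [-2.219, -2.219, 0.003]
wrist_force: [-0.7, -0.0, -1.0]
width: 0.002
grip_force: 0.0
```

```bash
python3 - <<'E'
from h import *
p,R,s=pose();print(p,R.as_rotvec(),s["wrist_force"])
rows([((*push(f,1),.080),0) for f in np.arange(-54,60,9.)])
E
```

```text
[ 0.58285927 -0.22137666  0.07788395] [-2.21855526 -2.21858641  0.00266987] [-0.68714541 -0.0172011  -0.9565384 ]
0.008 0.02 -0.004 | -0.008 -0.003 0.0
0.007 0.029 -0.004 | -0.008 -0.003 0.0
0.009 0.039 -0.004 | -0.008 -0.003 0.0
0.012 0.049 -0.004 | -0.008 -0.003 0.0
0.018 0.059 -0.004 | -0.008 -0.003 0.0
0.027 0.066 -0.004 | -0.008 -0.003 0.0
0.037 0.072 -0.004 | -0.008 -0.003 0.0
0.039 0.077 -0.004 | -0.008 -0.003 0.0
0.043 0.082 -0.004 | -0.008 -0.003 0.0
0.049 0.086 -0.005 | -0.008 -0.003 0.0
0.056 0.09 -0.005 | -0.008 -0.003 0.0
0.064 0.092 -0.004 | -0.008 -0.003 0.0
0.073 0.092 -0.004 | -0.008 -0.003 0.0
```

step_arm(series=[{"x": 0.008,"y": 0.02,"z": -0.004,"ax": 0.0,"ay": 0.0,"az": 0.0,"grip": 1.0},{"x": 0.007,"y": 0.029,"z": -0.004,"ax": 0.0,"ay": 0.0,"az": 0.0,"grip": 1.0},{"x": 0.009,"y": 0.039,"z": -0.004,"ax": 0.0,"ay": 0.0,"az": 0.0,"grip": 1.0},{"x": 0.012,"y": 0.049,"z": -0.004,"ax": 0.0,"ay": 0.0,"az": 0.0,"grip": 1.0},{"x": 0.018,"y": 0.059,"z": -0.004,"ax": 0.0,"ay": 0.0,"az": 0.0,"grip": 1.0},{"x": 0.027,"y": 0.066,"z": -0.004,"ax": 0.0,"ay": 0.0,"az": 0.0,"grip": 1.0},{"x": 0.037,"y": 0.072,"z": -0.004,"ax": 0.0,"ay": 0.0,"az": 0.0,"grip": 1.0},{"x": 0.039,"y": 0.077,"z": -0.004,"ax": 0.0,"ay": 0.0,"az": 0.0,"grip": 1.0},{"x": 0.043,"y": 0.082,"z": -0.004,"ax": 0.0,"ay": 0.0,"az": 0.0,"grip": 1.0},{"x": 0.049,"y": 0.086,"z": -0.004,"ax": 0.0,"ay": 0.0,"az": 0.0,"grip": 1.0},{"x": 0.056,"y": 0.09,"z": -0.004,"ax": 0.0,"ay": 0.0,"az": 0.0,"grip": 1.0},{"x": 0.064,"y": 0.092,"z": -0.004,"ax": 0.0,"ay": 0.0,"az": 0.0,"grip": 1.0}])

```text
time: 3.6
tool_pos: [0.6312, -0.1898, 0.0824]
tcp_rot: [2.22, 2.222, 0.001]
wrist_force: [-0.7, -5.4, -0.2]
width: -0.001
grip_force: 2.5
```

```bash
python3 - <<'E'
from h import *
p,R,s=pose();print(p,s["wrist_force"],push(45,1))
sd=cam("side");
cv2.imwrite("pics/m2.png",cv2.resize(sd["img"][240:330,270:380,::-1],None,fx=5,fy=5,interpolation=cv2.INTER_CUBIC))
rows([((*push(f,1),.080),0) for f in np.arange(45,150,9.)])
E
```

```text
[ 0.63116616 -0.18983547  0.08240702] [-0.72963095 -5.38469135 -0.22948687] [ 0.62872056 -0.18943629]
0.0 -0.005 0.005 | 0.002 0.001 0.002
0.009 -0.005 0.005 | 0.002 0.001 0.002
0.019 -0.007 0.005 | 0.002 0.001 0.002
0.028 -0.012 0.005 | 0.002 0.001 0.002
0.036 -0.019 0.005 | 0.002 0.001 0.002
0.043 -0.027 0.005 | 0.002 0.001 0.002
0.049 -0.031 0.005 | 0.002 0.001 0.002
0.054 -0.037 0.005 | 0.002 0.001 0.002
0.059 -0.044 0.005 | 0.002 0.001 0.002
0.061 -0.052 0.005 | 0.002 0.001 0.002
0.062 -0.062 0.005 | 0.002 0.001 0.002
0.061 -0.072 0.005 | 0.002 0.001 0.002
```

View pics/m2.png

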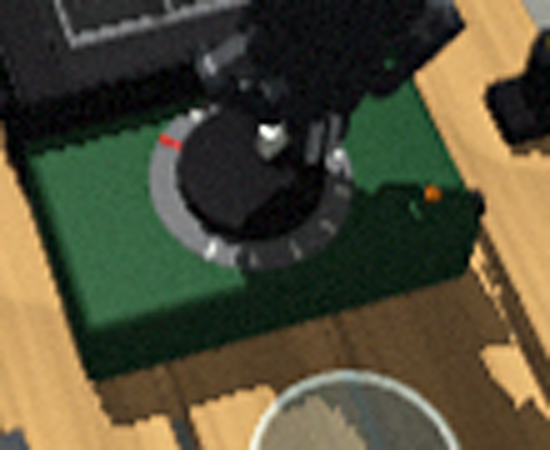

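The fin is at (268,138), ahead of the finger at (320,140), with a 5 N contact force. The push is working, so I'll continue to the stop.

step_arm(series=[{"x": 0.009,"y": -0.005,"z": 0.005,"ax": 0.0,"ay": 0.0,"az": 0.0,"grip": 1.0},{"x": 0.019,"y": -0.007,"z": 0.005,"ax": 0.0,"ay": 0.0,"az": 0.0,"grip": 1.0},{"x": 0.028,"y": -0.012,"z": 0.005,"ax": 0.0,"ay": 0.0,"az": 0.0,"grip": 1.0},{"x": 0.036,"y": -0.019,"z": 0.005,"ax": 0.0,"ay": 0.0,"az": 0.0,"grip": 1.0},{"x": 0.043,"y": -0.027,"z": 0.005,"ax": 0.0,"ay": 0.0,"az": 0.0,"grip": 1.0},{"x": 0.049,"y": -0.031,"z": 0.005,"ax": 0.0,"ay": 0.0,"az": 0.0,"grip": 1.0},{"x": 0.054,"y": -0.037,"z": 0.005,"ax": 0.0,"ay": 0.0,"az": 0.0,"grip": 1.0},{"x": 0.059,"y": -0.044,"z": 0.005,"ax": 0.0,"ay": 0.0,"az": 0.0,"grip": 1.0},{"x": 0.061,"y": -0.052,"z": 0.005,"ax": 0.0,"ay": 0.0,"az": 0.0,"grip": 1.0},{"x": 0.062,"y": -0.058,"z": 0.005,"ax": 0.0,"ay": 0.0,"az": 0.0,"grip": 1.0}])

```text
time: 4.65
tool_pos: [0.6004, -0.1582, 0.0794]
tcp_rot: [-2.219, -2.221, 0.001]
wrist_force: [-0.8, 1.0, -0.5]
width: 0.001
grip_force: 0.0
```

```bash
python3 - <<'E'
from h import *
p,R,s=pose();print(p,s["wrist_force"],push(135,1))
rows([((*push(f,1),.080),0) for f in (132,135,140,145)])
E
```

```text
[ 0.60044951 -0.15824919  0.07944989] [-0.83706761  1.00979732 -0.49455143] [ 0.60043629 -0.15827944]
-0.0 0.003 -0.001 | -0.004 -0.002 0.002
-0.0 -0.0 -0.001 | -0.004 -0.002 0.002
-0.0 -0.006 -0.001 | -0.004 -0.002 0.002
-0.002 -0.011 -0.001 | -0.004 -0.002 0.002
```

step_arm(series=[{"x": 0.0,"y": -0.006,"z": -0.001,"ax": 0.0,"ay": 0.0,"az": 0.0,"grip": 1.0},{"x": -0.002,"y": -0.011,"z": -0.001,"ax": 0.0,"ay": 0.0,"az": 0.0,"grip": 1.0}])

```text
time: 4.85
tool_pos: [0.597, -0.1589, 0.0801]
tcp_rot: [2.221, 2.221, 0.005]
wrist_force: [9.2, 5.5, -6.7]
width: 0.002
grip_force: 5.3
```

```bash
python3 - <<'E'
from h import *
p,R,s=pose();print(p,s["wrist_force"])
sd=cam("side");
cv2.imwrite("pics/m3.png",cv2.resize(sd["img"][240:330,270:380,::-1],None,fx=5,fy=5,interpolation=cv2.INTER_CUBIC))
E
```

```text
[ 0.59704271 -0.15887598  0.08010363] [ 9.22404413  5.50858514 -6.67950276]
```

View pics/m3.png

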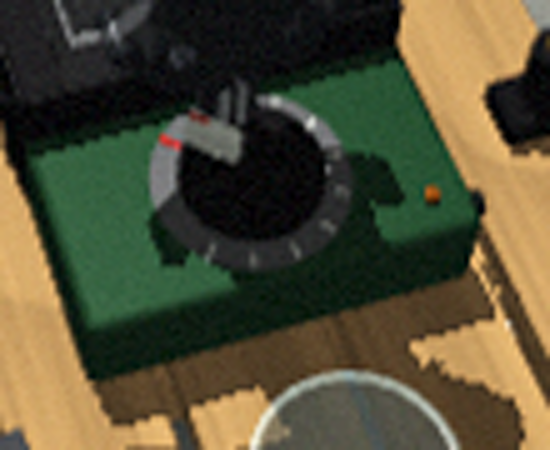

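The fin points at the red off mark (170,141) and presses the stop with 11 N, so the dial is off. Next I go over to the fin's other side.

```bash
python3 - <<'E'
from h import *
b=push(135,-1,gap=10)
rows([((.603,-.156,.080),0),((.603,-.156,.13),0),((*b,.13),0),((*b,.08),0)])
E
```

```text
0.005 0.012 0.0 | 0.007 -0.004 -0.001
0.006 0.012 -0.1 | 0.007 -0.004 -0.001
-0.075 -0.07 -0.1 | 0.007 -0.004 -0.001
-0.076 -0.07 -0.0 | 0.007 -0.004 -0.001
```

step_arm(series=[{"x": 0.005,"y": 0.014,"z": 0.0,"ax": 0.0,"ay": 0.0,"az": 0.0,"grip": 1.0},{"x": 0.005,"y": 0.014,"z": -0.06,"ax": 0.0,"ay": 0.0,"az": 0.0,"grip": 1.0},{"x": 0.005,"y": 0.014,"z": -0.1,"ax": 0.0,"ay": 0.0,"az": 0.0,"grip": 1.0},{"x": -0.035,"y": -0.03,"z": -0.1,"ax": 0.0,"ay": 0.0,"az": 0.0,"grip": 1.0},{"x": -0.076,"y": -0.07,"z": -0.1,"ax": 0.0,"ay": 0.0,"az": 0.0,"grip": 1.0},{"x": -0.076,"y": -0.07,"z": -0.1,"ax": 0.0,"ay": 0.0,"az": 0.0,"grip": 1.0},{"x": -0.076,"y": -0.07,"z": -0.04,"ax": 0.0,"ay": 0.0,"az": 0.0,"grip": 1.0},{"x": -0.076,"y": -0.07,"z": 0.0,"ax": 0.0,"ay": 0.0,"az": 0.0,"grip": 1.0},{"x": -0.076,"y": -0.07,"z": 0.0,"ax": 0.0,"ay": 0.0,"az": 0.0,"grip": 1.0}])

```text
time: 5.8
tool_pos: [0.5581, -0.1966, 0.0766]
tcp_rot: [-2.216, -2.217, 0.005]
wrist_force: [-0.2, -1.1, -0.7]
width: 0.003
grip_force: 0.0
```

```bash
python3 - <<'E'
from h import *
p,R,s=pose();print(p,s["wrist_force"],s["time"])
rows([((*push(f,-1),.080),0) for f in np.arange(135,30,-9.)])
E
```

```text
[ 0.55806398 -0.19664677  0.07659505] [-0.20020843 -1.05739866 -0.6959674 ] 5.8
0.014 0.022 -0.007 | -0.014 -0.006 0.001
0.024 0.022 -0.007 | -0.014 -0.006 0.001
0.033 0.025 -0.007 | -0.014 -0.006 0.001
0.042 0.029 -0.007 | -0.014 -0.006 0.001
0.051 0.036 -0.007 | -0.014 -0.006 0.001
0.057 0.045 -0.007 | -0.014 -0.006 0.001
0.063 0.049 -0.007 | -0.014 -0.006 0.001
0.068 0.054 -0.007 | -0.014 -0.006 0.001
0.073 0.061 -0.007 | -0.014 -0.006 0.001
0.076 0.069 -0.007 | -0.014 -0.006 0.001
0.077 0.079 -0.007 | -0.014 -0.006 0.001
0.075 0.089 -0.007 | -0.014 -0.006 0.001
```

step_arm(series=[{"x": 0.014,"y": 0.022,"z": -0.007,"ax": -0.014,"ay": -0.006,"az": 0.0,"grip": 1.0},{"x": 0.024,"y": 0.022,"z": -0.007,"ax": -0.014,"ay": -0.006,"az": 0.0,"grip": 1.0},{"x": 0.033,"y": 0.025,"z": -0.007,"ax": -0.014,"ay": -0.006,"az": 0.0,"grip": 1.0},{"x": 0.042,"y": 0.029,"z": -0.007,"ax": -0.014,"ay": -0.006,"az": 0.0,"grip": 1.0},{"x": 0.051,"y": 0.036,"z": -0.007,"ax": -0.014,"ay": -0.006,"az": 0.0,"grip": 1.0},{"x": 0.057,"y": 0.045,"z": -0.007,"ax": -0.014,"ay": -0.006,"az": 0.0,"grip": 1.0},{"x": 0.063,"y": 0.049,"z": -0.007,"ax": -0.014,"ay": -0.006,"az": 0.0,"grip": 1.0},{"x": 0.068,"y": 0.054,"z": -0.007,"ax": -0.014,"ay": -0.006,"az": 0.0,"grip": 1.0},{"x": 0.073,"y": 0.061,"z": -0.007,"ax": -0.014,"ay": -0.006,"az": 0.0,"grip": 1.0},{"x": 0.076,"y": 0.069,"z": -0.007,"ax": -0.014,"ay": -0.006,"az": 0.0,"grip": 1.0},{"x": 0.077,"y": 0.079,"z": -0.007,"ax": -0.014,"ay": -0.006,"az": 0.0,"grip": 1.0},{"x": 0.075,"y": 0.089,"z": -0.007,"ax": -0.014,"ay": -0.006,"az": 0.0,"grip": 1.0}])

```text
time: 7.0
tool_pos: [0.6038, -0.1606, 0.0851]
tcp_rot: [2.218, 2.219, -0.0]
wrist_force: [-14.5, 0.2, 15.5]
width: -0.002
grip_force: 10.8
```

```bash
python3 - <<'E'
from h import *
p,R,s=pose();print(p,s["wrist_force"],push(36,-1))
rows([((*push(f,-1),.080),0) for f in (36,27,18,9,0,-6,-12,-16)])
E
```

```text
[ 0.60377397 -0.1605625   0.08510858] [-14.51129688   0.23612941  15.48663836] [ 0.60258876 -0.15891347]
0.003 -0.002 0.01 | 0.006 0.006 0.001
-0.0 0.008 0.01 | 0.006 0.006 0.001
-0.006 0.017 0.01 | 0.006 0.006 0.001
-0.015 0.025 0.01 | 0.006 0.006 0.001
-0.025 0.03 0.01 | 0.006 0.006 0.001
-0.026 0.034 0.01 | 0.006 0.006 0.001
-0.028 0.037 0.01 | 0.006 0.006 0.001
-0.03 0.039 0.01 | 0.006 0.006 0.001
```

step_arm(series=[{"x": 0.0,"y": 0.0,"z": 0.0,"ax": 0.0,"ay": 0.0,"az": 0.0,"grip": 1.0}])

```text
time: 7.1
tool_pos: [0.6047, -0.1609, 0.0851]
tcp_rot: [2.216, 2.218, 0.001]
wrist_force: [-5.4, -3.3, 8.6]
width: 0.001
grip_force: 6.2
```

```bash
python3 - <<'E'
from h import *
p,R,s=pose();print(p,s["wrist_force"],s["torque"])
sd=cam("side")
# expected fin outline centre pixels at several angles, brightness along fin top line
g=sd["img"].astype(float)
D3=np.array([.5995,-.1885])
im=cv2.cvtColor(sd["img"],cv2.COLOR_RGB2GRAY).astype(np.float32)
for f in range(-60,141,9):
    a=np.radians(f);v=[]
    for r in np.linspace(.010,.034,9):
        u=proj(sd,[D3[0]+r*np.cos(a),D3[1]+r*np.sin(a),.090]);v.append(cv2.getRectSubPix(im,(1,1),(float(u[0]),float(u[1])))[0,0])
    print(f,int(np.mean(v)),int(min(v)),end="; ")
sub=cv2.cvtColor(sd["img"],cv2.COLOR_RGB2GRAY)[250:300,295:350]
np.save("sub.npy",sub)
E
```

```text
[ 0.60467104 -0.160925    0.08512911] [-5.43782967 -3.29217078  8.5829179 ] [-0.55980053  0.84107196 -0.10990638]
-60 8 4; -51 9 4; -42 7 4; -33 10 3; -24 12 2; -15 17 4; -6 30 3; 3 41 5; 12 62 8; 21 57 5; 30 78 28; 39 102 87; 48 113 77; 57 82 18; 66 73 57; 75 34 10; 84 49 12; 93 28 2; 102 19 6; 111 32 8; 120 35 7; 129 51 3; 138 41 4;
```

step_arm(series=[{"x": 0.004,"y": -0.006,"z": 0.0,"ax": 0.0,"ay": 0.0,"az": 0.0,"grip": 1.0},{"x": 0.004,"y": -0.006,"z": 0.01,"ax": 0.0,"ay": 0.0,"az": 0.0,"grip": 1.0},{"x": 0.003,"y": -0.002,"z": 0.01,"ax": 0.0,"ay": 0.0,"az": 0.0,"grip": 1.0},{"x": 0.0,"y": 0.006,"z": 0.01,"ax": 0.0,"ay": 0.0,"az": 0.0,"grip": 1.0},{"x": -0.006,"y": 0.015,"z": 0.01,"ax": 0.0,"ay": 0.0,"az": 0.0,"grip": 1.0},{"x": -0.015,"y": 0.023,"z": 0.01,"ax": 0.0,"ay": 0.0,"az": 0.0,"grip": 1.0},{"x": -0.024,"y": 0.028,"z": 0.01,"ax": 0.0,"ay": 0.0,"az": 0.0,"grip": 1.0},{"x": -0.024,"y": 0.028,"z": 0.01,"ax": 0.0,"ay": 0.0,"az": 0.0,"grip": 1.0}])

```text
time: 7.95
tool_pos: [0.6199, -0.1725, 0.0784]
tcp_rot: [2.217, 2.217, 0.005]
wrist_force: [-0.1, 3.9, -0.2]
width: 0.0
grip_force: 2.0
```

```bash
cat > fin.py <<'E'
from h import *
def fin(D3=(.5995,-.1885)):
    sd=cam("side");im=cv2.cvtColor(sd["img"],cv2.COLOR_RGB2GRAY).astype(np.float32)
    for f in range(-75,75,5):
        a=np.radians(f);v=[]
        for r in np.linspace(.010,.034,9):
            u=proj(sd,[D3[0]+r*np.cos(a),D3[1]+r*np.sin(a),.090]);v.append(cv2.getRectSubPix(im,(1,1),(float(u[0]),float(u[1])))[0,0])
        print(f,int(np.mean(v)),int(min(v)),end="; ")
    print()
    return sd
E
python3 - <<'E'
from fin import *
p,R,s=pose();print(p,s["wrist_force"],push(0,-1))
sd=fin()
cv2.imwrite("pics/m4.png",cv2.resize(sd["img"][240:330,270:380,::-1],None,fx=5,fy=5,interpolation=cv2.INTER_CUBIC))
rows([((*push(f,-1),.080),0) for f in (0,-6,-12,-16,-20)])
E
```

```text
[ 0.61986164 -0.17247876  0.07842437] [-0.05751246  3.93588711 -0.19048515] [ 0.619 -0.173]
-75 13 4; -70 18 5; -65 23 6; -60 27 6; -55 28 3; -50 30 3; -45 33 2; -40 42 4; -35 51 6; -30 65 5; -25 87 31; -20 107 75; -15 111 107; -10 111 106; -5 114 111; 0 117 108; 5 105 72; 10 106 64; 15 101 47; 20 74 28; 25 67 29; 30 64 27; 35 56 33; 40 49 31; 45 33 12; 50 19 8; 55 14 12; 60 16 13; 65 17 11; 70 18 10; 
-0.001 -0.002 -0.003 | 0.014 0.004 0.0
-0.003 0.002 -0.003 | 0.014 0.004 0.0
-0.005 0.005 -0.003 | 0.014 0.004 0.0
-0.007 0.007 -0.003 | 0.014 0.004 0.0
-0.009 0.009 -0.003 | 0.014 0.004 0.0
```

View pics/m4.png

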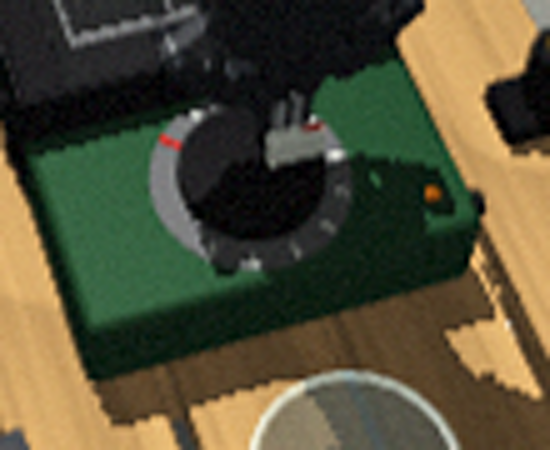

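The fin (270–330,145) now points at the 5th white mark (335,155), so one more click is needed.

step_arm(series=[{"x": -0.004,"y": 0.002,"z": -0.003,"ax": 0.0,"ay": 0.0,"az": 0.0,"grip": 1.0},{"x": -0.006,"y": 0.005,"z": -0.003,"ax": 0.0,"ay": 0.0,"az": 0.0,"grip": 1.0},{"x": -0.008,"y": 0.007,"z": -0.003,"ax": 0.0,"ay": 0.0,"az": 0.0,"grip": 1.0},{"x": -0.009,"y": 0.008,"z": -0.003,"ax": 0.0,"ay": 0.0,"az": 0.0,"grip": 1.0}])

```text
time: 8.4
tool_pos: [0.6245, -0.178, 0.0812]
tcp_rot: [2.214, 2.215, 0.005]
wrist_force: [0.6, -0.1, -0.1]
width: -0.003
grip_force: 0.0
```

```bash
python3 - <<'E'
from fin import *
p,R,s=pose();print(p,s["wrist_force"])
sd=fin()
E
```

```text
[ 0.62446229 -0.17800264  0.08122268] [ 0.58856806 -0.14789199 -0.05932122]
-75 28 2; -70 37 0; -65 48 6; -60 58 4; -55 72 6; -50 91 35; -45 104 74; -40 111 106; -35 110 93; -30 115 96; -25 115 103; -20 102 56; -15 96 40; -10 87 23; -5 84 40; 0 84 35; 5 71 25; 10 54 29; 15 50 19; 20 43 16; 25 39 12; 30 36 14; 35 24 13; 40 18 8; 45 17 11; 50 17 10; 55 18 8; 60 22 16; 65 23 15; 70 21 11;
```

The fin's bright band moved by one click (centre from about -7° to -33°) and contact force is zero, so the dial is at click 6. Now I retreat and locate thermometer A by colour.

step_arm(series=[{"x": 0.018,"y": 0.006,"z": 0.0,"ax": 0.0,"ay": 0.0,"az": 0.0,"grip": 1.0},{"x": 0.018,"y": 0.006,"z": -0.08,"ax": 0.0,"ay": 0.0,"az": 0.0,"grip": 1.0},{"x": 0.018,"y": 0.006,"z": -0.18,"ax": 0.0,"ay": 0.0,"az": 0.0,"grip": 1.0},{"x": -0.06,"y": -0.02,"z": -0.26,"ax": 0.0,"ay": 0.0,"az": 0.0,"grip": 1.0},{"x": -0.16,"y": -0.05,"z": -0.34,"ax": 0.0,"ay": 0.0,"az": -0.2,"grip": 0.3},{"x": -0.26,"y": -0.09,"z": -0.34,"ax": 0.0,"ay": 0.0,"az": -0.5,"grip": 0.0},{"x": -0.34,"y": -0.12,"z": -0.34,"ax": 0.0,"ay": 0.0,"az": -0.8,"grip": 0.0},{"x": -0.417,"y": -0.139,"z": -0.34,"ax": 0.0,"ay": 0.0,"az": -1.0,"grip": 0.0},{"x": -0.417,"y": -0.139,"z": -0.34,"ax": 0.0,"ay": 0.0,"az": -1.0,"grip": 0.0},{"x": -0.417,"y": -0.139,"z": -0.34,"ax": 0.0,"ay": 0.0,"az": -1.0,"grip": 0.0}])

```text
time: 9.45
tool_pos: [0.5525, -0.3864, 0.2506]
tcp_rot: [1.571, 2.711, 0.002]
wrist_force: [0.6, 0.4, -0.1]
width: 0.501
grip_force: 0.0
```

```bash
python3 - <<'E'
from fit import *
# orange silhouettes in the first pictures: fit head box (24 x 7 x h)
from scipy.optimize import minimize
M={}
for nm,c,box in(("t",t,(415,190,435,210)),("s",s,(325,333,348,352))):
    h=cv2.cvtColor(c["img"],cv2.COLOR_RGB2HSV).astype(int);x0,y0,x1,y1=box
    m=((h[...,0]<14)&(h[...,1]>170)&(h[...,2]>130));k=np.zeros_like(m);k[y0:y1,x0:x1]=m[y0:y1,x0:x1]
    M[nm]=k;v,u=np.nonzero(k);print(nm,k.sum(),u.mean(),v.mean(),u.min(),u.max(),v.min(),v.max(), cv2.minAreaRect(np.c_[u,v].astype(np.float32)))
def render(c,q,K=8):
    x,y,z1,a,hh=q;ex=np.array([np.cos(a),np.sin(a)]);ey=np.array([-ex[1],ex[0]]);P3=[]
    for i in(-3.5,3.5):
        for j in(-12,12):
            for z in(z1-hh,z1):P3.append(proj(c,[*(np.array([x,y])+(i*ex+j*ey)/1e3),z]))
    hull=cv2.convexHull(np.array(P3,np.float32)*K+K/2)
    img=np.zeros((420*K//1,560*K),np.uint8);cv2.fillConvexPoly(img,hull.round().astype(int),255)
    return cv2.resize(img,(560,420),interpolation=cv2.INTER_AREA)/255.
def cost(q):
    return sum(((render(c,q)-M[n])**2).sum() for n,c in(("t",t),("s",s)))
best=None
for a0 in(30,45,60):
    r=minimize(cost,[.556,-.388,.161,np.radians(a0),.010],method="Nelder-Mead",options=dict(initial_simplex=np.array([.556,-.388,.161,np.radians(a0),.010])+np.vstack([np.zeros(5),np.diag([.004,.004,.004,.2,.003])]),maxiter=150))
    print(a0,r.x,np.degrees(r.x[3]),r.fun)
p,R,st=pose();print(p,st["width"],st["time"],R.as_rotvec())
E
```

```text
t 33 426.0 199.42424242424244 421 430 196 203 ((425.75006103515625, 199.75003051757812), (3.535533905029297, 11.31370735168457), 45.0)
s 24 336.0416666666667 340.6666666666667 330 342 336 344 ((336.300048828125, 340.4000244140625), (12.521980285644531, 4.0249223709106445), 26.56505012512207)
30 [ 0.5577853  -0.38634889  0.15977516  0.78144367  0.00553624] 44.773424207351546 49.48607458669743
45 [ 0.55774373 -0.38615622  0.15736492  0.72443407  0.0026704 ] 41.50701460838852 47.01044213763937
60 [ 0.55734797 -0.38595465  0.16214837  0.81048588  0.00836597] 46.43742017437338 54.93894655901576
[ 0.55250441 -0.38642577  0.25064386] 0.5005089893972923 9.45 [1.57126204e+00 2.71095818e+00 1.69810863e-03]
```

```bash
python3 - <<'E'
from h import *
rows([((.557,-.3865,.20),43),((.557,-.3865,.131),43)])
E
```

```text
-0.004 0.007 0.101 | 0.008 0.014 -0.44
-0.003 0.007 0.239 | 0.008 0.014 -0.44
```

step_arm(series=[{"x": -0.004,"y": 0.007,"z": 0.03,"ax": 0.0,"ay": 0.0,"az": -0.2,"grip": 0.1},{"x": -0.004,"y": 0.007,"z": 0.06,"ax": 0.0,"ay": 0.0,"az": -0.44,"grip": 0.1},{"x": -0.004,"y": 0.007,"z": 0.1,"ax": 0.0,"ay": 0.0,"az": -0.44,"grip": 0.1},{"x": -0.004,"y": 0.007,"z": 0.1,"ax": 0.0,"ay": 0.0,"az": -0.44,"grip": 0.1}])

```text
time: 9.85
tool_pos: [0.5565, -0.3816, 0.1968]
tcp_rot: [1.245, 2.883, 0.004]
wrist_force: [-0.4, 0.1, -0.6]
width: 0.449
grip_force: 0.0
```

```bash
python3 - <<'E'
from h import *
p,R,s=pose();print(p,R.as_rotvec(),s["wrist_force"],s["width"])
sd=cam("side");print("tcp px side",(proj(sd,p)-[270,280]+.5)*5)
cv2.imwrite("pics/m5.png",cv2.resize(sd["img"][280:395,270:400,::-1],None,fx=5,fy=5,interpolation=cv2.INTER_CUBIC))
rows([((.557,-.3865,.17),43),((.557,-.3865,.131),43)])
E
```

```text
[ 0.55646052 -0.38160606  0.19677661] [1.2447631  2.88299688 0.00359702] [-0.36044078  0.09329982 -0.55568692] 0.44869518478274106
tcp px side [338.46342073 253.51469076]
-0.006 -0.006 0.057 | 0.006 0.005 0.01
-0.005 -0.006 0.135 | 0.006 0.005 0.01
```

View pics/m5.png

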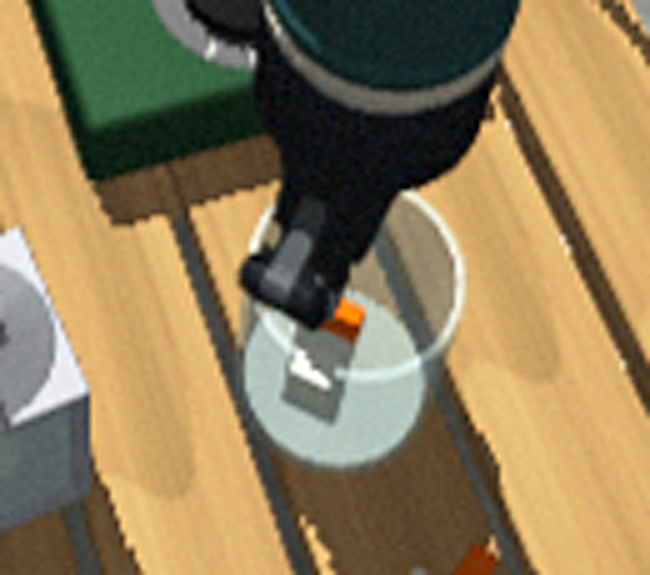

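The open fingers hover over A's orange head (345,318), with the hook at (310,372) below and B's head apart at (480,560). I'll average the noisy pose readings first.

```bash
python3 - <<'E'
from h import *
L=[]
for i in range(6):
    sd=cam("side");L.append(pose()[0])
L=np.array(L);print(L.mean(0),L.std(0));p=L.mean(0)
R0=down(43)
for z in(.165,.131):print(np.round(R0.inv().apply(np.array([.557,-.3865,z])-p)/.5,3))
print((proj(sd,[.557,-.3865,.159])-[270,280]+.5)*5)
E
```

```text
[ 0.55826745 -0.38457751  0.20171241] [0.00021883 0.00070168 0.00075338]
[-0.001 -0.004  0.073]
[-0.001 -0.004  0.141]
[336.03876337 305.15213124]
```

step_arm(series=[{"x": -0.001,"y": -0.004,"z": 0.04,"ax": 0.0,"ay": 0.0,"az": 0.0,"grip": 0.1},{"x": -0.001,"y": -0.004,"z": 0.08,"ax": 0.0,"ay": 0.0,"az": 0.0,"grip": 0.1},{"x": -0.001,"y": -0.004,"z": 0.12,"ax": 0.0,"ay": 0.0,"az": 0.0,"grip": 0.1},{"x": -0.001,"y": -0.004,"z": 0.141,"ax": 0.0,"ay": 0.0,"az": 0.0,"grip": 0.1},{"x": -0.001,"y": -0.004,"z": 0.141,"ax": 0.0,"ay": 0.0,"az": 0.0,"grip": 0.2},{"x": -0.001,"y": -0.004,"z": 0.141,"ax": 0.0,"ay": 0.0,"az": 0.0,"grip": 0.5},{"x": -0.001,"y": -0.004,"z": 0.141,"ax": 0.0,"ay": 0.0,"az": 0.0,"grip": 0.65}], force=20)

```text
time: 10.9
tool_pos: [0.5577, -0.3878, 0.1318]
tcp_rot: [1.242, 2.874, -0.001]
wrist_force: [0.6, 0.1, 1.0]
width: 0.175
grip_force: 0.0
```

```bash
python3 - <<'E'
from h import *
p,R,s=pose();print(p,R.as_rotvec(),s["wrist_force"],s["width"]*85,s["grip_force"])
E
```

```text
[ 0.5577187  -0.38779838  0.13183145] [ 1.24249419e+00  2.87396714e+00 -8.82971011e-04] [0.64147137 0.10888042 1.04690552] 14.850901695787039 0.0
```

step_arm(series=[{"x": 0.0,"y": 0.0,"z": 0.0,"ax": 0.0,"ay": 0.0,"az": 0.0,"grip": 0.74},{"x": 0.0,"y": 0.0,"z": 0.0,"ax": 0.0,"ay": 0.0,"az": 0.0,"grip": 0.8},{"x": 0.0,"y": 0.0,"z": 0.0,"ax": 0.0,"ay": 0.0,"az": 0.0,"grip": 0.84},{"x": 0.0,"y": 0.0,"z": 0.0,"ax": 0.0,"ay": 0.0,"az": 0.0,"grip": 1.0},{"x": 0.0,"y": 0.0,"z": 0.0,"ax": 0.0,"ay": 0.0,"az": 0.0,"grip": 1.0},{"x": 0.0,"y": 0.0,"z": 0.0,"ax": 0.0,"ay": 0.0,"az": 0.0,"grip": 1.0}], force=30)

```text
time: 11.5
tool_pos: [0.5572, -0.3877, 0.1312]
tcp_rot: [1.243, 2.875, -0.001]
wrist_force: [-0.7, -0.2, 6.1]
width: 0.077
grip_force: 30.2
```

```bash
python3 - <<'E'
from h import *
L=[]
for i in range(3):
    sd=cam("side");L.append(pose()[0])
p,R,s=pose();print(np.mean(L,0),R.as_rotvec(),s["wrist_force"],s["width"]*85,s["grip_force"])
E
```

```text
[ 0.55717441 -0.38765851  0.13125554] [ 1.24286682e+00  2.87515925e+00 -9.80771183e-04] [-1.1155613  -0.56499814  6.23622255] 6.623262022349816 30.218654572963715
```

Gripped (6.6 mm wide, 30 N, almost no side force). I lift it straight up and then measure the tray's edges more exactly from the first pictures.

step_arm(series=[{"x": 0.0,"y": 0.0,"z": -0.02,"ax": 0.0,"ay": 0.0,"az": 0.0,"grip": 1.0},{"x": 0.0,"y": 0.0,"z": -0.05,"ax": 0.0,"ay": 0.0,"az": 0.0,"grip": 1.0},{"x": 0.0,"y": 0.0,"z": -0.09,"ax": 0.0,"ay": 0.0,"az": 0.0,"grip": 1.0},{"x": 0.0,"y": 0.0,"z": -0.13,"ax": 0.0,"ay": 0.0,"az": 0.0,"grip": 1.0},{"x": 0.0,"y": 0.0,"z": -0.17,"ax": 0.0,"ay": 0.0,"az": 0.0,"grip": 1.0},{"x": 0.0,"y": 0.0,"z": -0.21,"ax": 0.0,"ay": 0.0,"az": 0.0,"grip": 1.0},{"x": 0.0,"y": 0.0,"z": -0.24,"ax": 0.0,"ay": 0.0,"az": 0.0,"grip": 1.0},{"x": 0.0,"y": 0.0,"z": -0.24,"ax": 0.0,"ay": 0.0,"az": 0.0,"grip": 1.0}])

```text
time: 12.45
tool_pos: [0.5574, -0.3877, 0.2542]
tcp_rot: [1.241, 2.871, -0.002]
wrist_force: [1.0, -0.7, 0.6]
width: 0.081
grip_force: 29.3
```

```bash
python3 - <<'E'
from fit import *
from h import *
def edge(c,pts):
    im=cv2.GaussianBlur(cv2.cvtColor(c["img"],cv2.COLOR_RGB2GRAY),(0,0),.6).astype(np.float32)
    v=np.array([cv2.getRectSubPix(im,(1,1),tuple(map(float,proj(c,q))))[0,0] for q in pts]);return v
X=np.arange(.47,.53,.001)
for nm,c in(("t",t),("s",s)):
    for y in(-.1,-.05,0,.03,.06,.1):
        v=edge(c,[(x,y,0) for x in X]);d=np.diff(v);print(nm,"-x bottom",y,round(X[d.argmin()],3),int(d.min()),v[::6].astype(int))
X=np.arange(.67,.73,.001)
for nm,c in(("t",t),):
    for y in(-.1,0,.1):
        v=edge(c,[(x,y,.09) for x in X]);d=np.diff(v);print(nm,"+x rim",y,round(X[d.argmax()],3),v[::6].astype(int))
Y=np.arange(.10,.16,.001)
for x in(.55,.6,.65):
    v=edge(t,[(x,y,.09) for y in Y]);d=np.diff(v);print("+y rim",x,round(Y[d.argmax()],3),v[::6].astype(int))
p,R,st=pose();print(p,st["wrist_force"],st["width"]*85,st["grip_force"],st["time"])
E
```

```text
t -x bottom -0.1 0.505 -16 [173 177 177 176 174 146  55  27  33  36  36]
t -x bottom -0.05 0.503 -16 [179 179 178 176 172 146  58  28  38  38  38]
t -x bottom 0 0.501 -17 [185 185 184 180 174 120  38  32  38  39  39]
t -x bottom 0.03 0.501 -16 [186 187 187 182 176 136  44  31  38  41  41]
t -x bottom 0.06 0.504 -15 [185 186 180 168 160 134  49  30  38  41  41]
t -x bottom 0.1 0.502 -16 [176 179 179 173 164 133  49  31  29  29  29]
s -x bottom -0.1 0.497 -27 [153 160 155 155 148  32  11  15  14  16  10]
s -x bottom -0.05 0.499 -22 [160 161 156 154 151  67   7  14  25  28  28]
s -x bottom 0 0.497 -21 [164 165 162 157 146  41  10  10  27  28  25]
s -x bottom 0.03 0.498 -25 [167 168 166 157 155  56   2  14  24  25  26]
s -x bottom 0.06 0.498 -21 [168 164 153 139 139  54   6  14  24  26  25]
s -x bottom 0.1 0.498 -23 [160 157 156 147 144  59   5  13  24  24  22]
t +x rim -0.1 0.701 [ 32  29  16  10  10  72 156 171 176 175]
t +x rim 0 0.7 [ 33  31  18  11  12  77 165 183 184 181]
t +x rim 0.1 0.699 [ 15  15  12  11  16  79 162 178 178 176]
+y rim 0.55 0.135 [ 18  18  18  17  14  16  93 172 179 179]
+y rim 0.6 0.135 [ 16  16  17  16  11  14  86 173 183 184]
+y rim 0.65 0.136 [ 16  16  17  14  10  15  90 161 168 168]
[ 0.5574346  -0.38770755  0.25417711] [ 0.99441578 -0.73926991  0.6336092 ] 6.843230438334242 29.349998831748962 12.45
```

```bash
python3 - <<'E'
from h import *
rows([((.54,-.2,.254),15),((.516,0,.254),14),((.516,0,.254),0)])
E
```

```text
0.297 0.232 -0.003 | 0.014 0.023 0.942
0.622 0.471 -0.006 | 0.015 0.023 0.975
0.622 0.471 -0.006 | 0.018 0.021 1.442
```

step_arm(series=[{"x": 0.05,"y": 0.037,"z": 0.0,"ax": 0.01,"ay": 0.02,"az": 0.1,"grip": 1.0},{"x": 0.11,"y": 0.084,"z": 0.0,"ax": 0.01,"ay": 0.02,"az": 0.2,"grip": 1.0},{"x": 0.17,"y": 0.13,"z": 0.0,"ax": 0.01,"ay": 0.02,"az": 0.35,"grip": 1.0},{"x": 0.235,"y": 0.18,"z": 0.0,"ax": 0.01,"ay": 0.02,"az": 0.5,"grip": 1.0},{"x": 0.3,"y": 0.23,"z": 0.0,"ax": 0.01,"ay": 0.02,"az": 0.65,"grip": 1.0},{"x": 0.365,"y": 0.28,"z": 0.0,"ax": 0.01,"ay": 0.02,"az": 0.8,"grip": 1.0},{"x": 0.43,"y": 0.33,"z": 0.0,"ax": 0.01,"ay": 0.02,"az": 0.9,"grip": 1.0},{"x": 0.495,"y": 0.38,"z": 0.0,"ax": 0.01,"ay": 0.02,"az": 0.97,"grip": 1.0},{"x": 0.55,"y": 0.42,"z": 0.0,"ax": 0.01,"ay": 0.02,"az": 0.97,"grip": 1.0},{"x": 0.6,"y": 0.455,"z": 0.0,"ax": 0.01,"ay": 0.02,"az": 0.97,"grip": 1.0},{"x": 0.622,"y": 0.471,"z": 0.0,"ax": 0.01,"ay": 0.02,"az": 0.97,"grip": 1.0},{"x": 0.622,"y": 0.471,"z": 0.0,"ax": 0.01,"ay": 0.02,"az": 0.97,"grip": 1.0}])

```text
time: 13.65
tool_pos: [0.5138, 0.0025, 0.2479]
tcp_rot: [-1.925, -2.477, -0.001]
wrist_force: [0.0, 0.5, -0.4]
width: 0.076
grip_force: 29.4
```

```bash
python3 - <<'E'
from h import *
L=[]
for i in range(3):
    cam("side");L.append(pose()[0])
p,R,s=pose();p=np.mean(L,0);print(p,R.as_rotvec(),s["width"]*85,s["grip_force"],s["time"],s["wrist_force"])
for q in((.516,0,.25),(.516,0,.15),(.516,0,.128)):print(np.round(R.inv().apply(np.array(q)-p)/.5,3))
print(np.degrees((R.inv()*down(0)).as_rotvec())/30)
E
```

```text
[0.51436023 0.00067332 0.24818391] [-1.92938115e+00 -2.47459808e+00 -8.89534379e-04] 6.477317511964715 29.35005784034729 13.8 [ 0.16516989 -0.13255212  0.08161146]
[-0.002  0.003 -0.004]
[-0.003  0.003  0.196]
[-0.003  0.003  0.24 ]
[-0.00428974 -0.00582497  0.4704904 ]
```

step_arm(series=[{"x": -0.002,"y": 0.003,"z": 0.02,"ax": 0.0,"ay": 0.0,"az": 0.23,"grip": 1.0},{"x": -0.002,"y": 0.003,"z": 0.04,"ax": 0.0,"ay": 0.0,"az": 0.47,"grip": 1.0},{"x": -0.002,"y": 0.003,"z": 0.08,"ax": 0.0,"ay": 0.0,"az": 0.47,"grip": 1.0},{"x": -0.003,"y": 0.003,"z": 0.12,"ax": 0.0,"ay": 0.0,"az": 0.47,"grip": 1.0},{"x": -0.003,"y": 0.003,"z": 0.16,"ax": 0.0,"ay": 0.0,"az": 0.47,"grip": 1.0},{"x": -0.003,"y": 0.003,"z": 0.2,"ax": 0.0,"ay": 0.0,"az": 0.47,"grip": 1.0},{"x": -0.003,"y": 0.003,"z": 0.225,"ax": 0.0,"ay": 0.0,"az": 0.47,"grip": 1.0},{"x": -0.003,"y": 0.003,"z": 0.24,"ax": 0.0,"ay": 0.0,"az": 0.47,"grip": 1.0},{"x": -0.003,"y": 0.003,"z": 0.24,"ax": 0.0,"ay": 0.0,"az": 0.47,"grip": 1.0}])

```text
time: 14.7
tool_pos: [0.5155, -0.0001, 0.1276]
tcp_rot: [-2.218, -2.217, 0.001]
wrist_force: [-0.5, 0.6, 0.7]
width: 0.076
grip_force: 29.4
```

```bash
python3 - <<'E'
from h import *
L=[];F=[]
for i in range(3):
    sd=cam("side");q=pose();L.append(q[0]);F.append(q[2]["wrist_force"])
p,R,s=pose();p=np.mean(L,0);print(p,R.as_rotvec(),s["width"]*85,s["grip_force"],s["time"],np.mean(F,0))
print("px bulb",proj(sd,p+[0,0,-.076]),"rim",proj(sd,[.502,0,.09]))
cv2.imwrite("pics/m6.png",cv2.resize(sd["img"][150:280,220:360,::-1],None,fx=4.5,fy=4.5,interpolation=cv2.INTER_CUBIC))
E
```

```text
[5.16545983e-01 1.19591366e-04 1.29158316e-01] [-2.21901565 -2.22013798 -0.00330066] 6.078208998879245 29.35579776763916 14.85 [ 0.13960351 -0.20960902 -0.50734236]
px bulb [266.41949259 226.93910084] rim [260.39795696 219.7232191 ]
```

step_arm(series=[{"x": 0.0,"y": -0.006,"z": 0.0,"ax": 0.0,"ay": 0.0,"az": 0.0,"grip": 1.0},{"x": 0.0,"y": -0.012,"z": 0.0,"ax": 0.0,"ay": 0.0,"az": 0.0,"grip": 1.0},{"x": 0.0,"y": -0.014,"z": 0.0,"ax": 0.0,"ay": 0.0,"az": 0.0,"grip": 1.0},{"x": 0.0,"y": -0.014,"z": 0.0,"ax": 0.0,"ay": 0.0,"az": 0.0,"grip": 1.0}])

```text
time: 15.25
tool_pos: [0.509, 0.0006, 0.129]
tcp_rot: [-2.218, -2.22, -0.002]
wrist_force: [-0.5, 0.0, -0.6]
width: 0.076
grip_force: 29.4
```

step_arm(series=[{"x": 0.0,"y": -0.003,"z": 0.0,"ax": 0.0,"ay": 0.0,"az": 0.0,"grip": 1.0},{"x": 0.0,"y": -0.003,"z": 0.0,"ax": 0.0,"ay": 0.0,"az": 0.0,"grip": 1.0}])

```text
time: 15.45
tool_pos: [0.5086, 0.0005, 0.1291]
tcp_rot: [-2.219, -2.221, -0.005]
wrist_force: [3.0, 0.3, -1.5]
width: 0.077
grip_force: 29.4
```

step_arm(series=[{"x": 0.0,"y": -0.002,"z": 0.0,"ax": 0.0,"ay": 0.0,"az": 0.0,"grip": 1.0},{"x": 0.0,"y": -0.002,"z": 0.0,"ax": 0.0,"ay": 0.0,"az": 0.0,"grip": 1.0}])

```text
time: 15.65
tool_pos: [0.5083, 0.0005, 0.1291]
tcp_rot: [-2.22, -2.221, -0.006]
wrist_force: [5.1, -0.3, -3.0]
width: 0.074
grip_force: 29.3
```

Body touched the inner wall at TCP x ≈ 0.5087, so the centred position is about 0.511. I back off by that and lower.

step_arm(series=[{"x": 0.0,"y": 0.009,"z": 0.0,"ax": 0.0,"ay": 0.0,"az": 0.0,"grip": 1.0},{"x": 0.0,"y": 0.009,"z": 0.0,"ax": 0.0,"ay": 0.0,"az": 0.0,"grip": 1.0},{"x": 0.0,"y": 0.009,"z": 0.01,"ax": 0.0,"ay": 0.0,"az": 0.0,"grip": 1.0},{"x": 0.0,"y": 0.009,"z": 0.018,"ax": 0.0,"ay": 0.0,"az": 0.0,"grip": 1.0},{"x": 0.0,"y": 0.009,"z": 0.018,"ax": 0.0,"ay": 0.0,"az": 0.0,"grip": 1.0}])

```text
time: 16.15
tool_pos: [0.5097, 0.0006, 0.1183]
tcp_rot: [-2.216, -2.218, 0.002]
wrist_force: [-0.1, 0.0, -0.3]
width: 0.075
grip_force: 29.8
```

step_arm(series=[{"x": 0.0,"y": 0.0,"z": 0.01,"ax": 0.0,"ay": 0.0,"az": 0.0,"grip": 1.0},{"x": 0.0,"y": 0.0,"z": 0.02,"ax": 0.0,"ay": 0.0,"az": 0.0,"grip": 1.0},{"x": 0.0,"y": 0.0,"z": 0.028,"ax": 0.0,"ay": 0.0,"az": 0.0,"grip": 1.0},{"x": 0.0,"y": 0.0,"z": 0.028,"ax": 0.0,"ay": 0.0,"az": 0.0,"grip": 1.0}])

```text
time: 16.55
tool_pos: [0.5102, 0.0006, 0.1047]
tcp_rot: [-2.217, -2.218, 0.0]
wrist_force: [0.7, 0.4, -0.8]
width: 0.075
grip_force: 29.8
```

step_arm(series=[{"x": 0.0,"y": 0.0,"z": 0.003,"ax": 0.0,"ay": 0.0,"az": 0.0,"grip": 1.0},{"x": 0.0,"y": 0.0,"z": 0.005,"ax": 0.0,"ay": 0.0,"az": 0.0,"grip": 1.0},{"x": 0.0,"y": 0.0,"z": 0.005,"ax": 0.0,"ay": 0.0,"az": 0.0,"grip": 1.0}])

```text
time: 16.85
tool_pos: [0.511, 0.0006, 0.1031]
tcp_rot: [-2.218, -2.219, -0.001]
wrist_force: [-0.1, 0.6, 0.3]
width: 0.073
grip_force: 29.8
```

step_arm(series=[{"x": 0.0,"y": 0.0,"z": 0.002,"ax": 0.0,"ay": 0.0,"az": 0.0,"grip": 1.0},{"x": 0.0,"y": 0.0,"z": 0.002,"ax": 0.0,"ay": 0.0,"az": 0.0,"grip": 1.0}])

```text
time: 17.05
tool_pos: [0.5109, 0.0006, 0.1021]
tcp_rot: [-2.218, -2.219, -0.001]
wrist_force: [0.2, 0.6, -1.1]
width: 0.076
grip_force: 29.8
```

step_arm(series=[{"x": 0.0,"y": 0.0,"z": 0.002,"ax": 0.0,"ay": 0.0,"az": 0.0,"grip": 1.0},{"x": 0.0,"y": 0.0,"z": 0.002,"ax": 0.0,"ay": 0.0,"az": 0.0,"grip": 1.0}])

```text
time: 17.25
tool_pos: [0.5111, 0.0005, 0.1013]
tcp_rot: [-2.218, -2.22, -0.002]
wrist_force: [0.3, 0.0, 0.2]
width: 0.077
grip_force: 29.9
```

step_arm(series=[{"x": 0.0,"y": 0.0,"z": 0.002,"ax": 0.0,"ay": 0.0,"az": 0.0,"grip": 1.0},{"x": 0.0,"y": 0.0,"z": 0.002,"ax": 0.0,"ay": 0.0,"az": 0.0,"grip": 1.0}])

```text
time: 17.45
tool_pos: [0.5112, 0.0006, 0.1012]
tcp_rot: [-2.218, -2.22, -0.002]
wrist_force: [-2.4, 0.0, 6.3]
width: 0.078
grip_force: 30.8
```

Crown rests on the rim: 6 N at exactly the expected height. I ease off 0.5 mm, release slowly and rise.

step_arm(series=[{"x": 0.0,"y": 0.0,"z": -0.001,"ax": 0.0,"ay": 0.0,"az": 0.0,"grip": 1.0},{"x": 0.0,"y": 0.0,"z": -0.001,"ax": 0.0,"ay": 0.0,"az": 0.0,"grip": 0.82},{"x": 0.0,"y": 0.0,"z": -0.001,"ax": 0.0,"ay": 0.0,"az": 0.0,"grip": 0.75},{"x": 0.0,"y": 0.0,"z": -0.001,"ax": 0.0,"ay": 0.0,"az": 0.0,"grip": 0.65},{"x": 0.0,"y": 0.0,"z": -0.001,"ax": 0.0,"ay": 0.0,"az": 0.0,"grip": 0.5},{"x": 0.0,"y": 0.0,"z": -0.001,"ax": 0.0,"ay": 0.0,"az": 0.0,"grip": 0.4},{"x": 0.0,"y": 0.0,"z": -0.001,"ax": 0.0,"ay": 0.0,"az": 0.0,"grip": 0.4},{"x": 0.0,"y": 0.0,"z": -0.001,"ax": 0.0,"ay": 0.0,"az": 0.0,"grip": 0.4}])

```text
time: 18.25
tool_pos: [0.5109, 0.0006, 0.1006]
tcp_rot: [-2.218, -2.219, -0.001]
wrist_force: [-0.0, 0.9, -0.2]
width: 0.299
grip_force: 0.0
```

step_arm(series=[{"x": 0.0,"y": 0.0,"z": -0.01,"ax": 0.0,"ay": 0.0,"az": 0.0,"grip": 0.4},{"x": 0.0,"y": 0.0,"z": -0.03,"ax": 0.0,"ay": 0.0,"az": 0.0,"grip": 0.4},{"x": 0.0,"y": 0.0,"z": -0.06,"ax": 0.0,"ay": 0.0,"az": 0.0,"grip": 0.4},{"x": 0.0,"y": 0.0,"z": -0.11,"ax": 0.0,"ay": 0.0,"az": 0.0,"grip": 0.4},{"x": 0.0,"y": 0.0,"z": -0.18,"ax": 0.0,"ay": 0.0,"az": 0.0,"grip": 0.4},{"x": 0.0,"y": 0.0,"z": -0.26,"ax": 0.0,"ay": 0.0,"az": 0.0,"grip": 0.4},{"x": 0.0,"y": 0.0,"z": -0.34,"ax": 0.0,"ay": 0.0,"az": 0.0,"grip": 0.4},{"x": 0.0,"y": -0.05,"z": -0.4,"ax": 0.0,"ay": 0.0,"az": 0.0,"grip": 0.4},{"x": 0.0,"y": -0.12,"z": -0.4,"ax": 0.0,"ay": 0.0,"az": 0.0,"grip": 0.4},{"x": 0.0,"y": -0.15,"z": -0.4,"ax": 0.0,"ay": 0.0,"az": 0.0,"grip": 0.4},{"x": 0.0,"y": -0.15,"z": -0.4,"ax": 0.0,"ay": 0.0,"az": 0.0,"grip": 0.4}])

```text
time: 19.35
tool_pos: [0.4352, -0.0002, 0.3024]
tcp_rot: [-2.219, -2.221, -0.004]
wrist_force: [0.7, -0.1, 1.0]
width: 0.302
grip_force: 0.0
```

```bash
python3 - <<'E'
from fin import *
t=cam("top");sd=fin();print(bot.read_state()["wrist_force"])
A=cv2.resize(sd["img"][150:400,230:390,::-1],None,fx=2.4,fy=2.4,interpolation=cv2.INTER_CUBIC)
B=cv2.resize(t["img"][140:270,200:400,::-1],None,fx=2,fy=2,interpolation=cv2.INTER_CUBIC)
C=cv2.resize(sd["img"][245:320,275:375,::-1],None,fx=4,fy=4,interpolation=cv2.INTER_CUBIC)
r=np.vstack([B,C]);h=max(len(A),len(r));q=lambda i:cv2.copyMakeBorder(i,0,h-len(i),0,0,cv2.BORDER_CONSTANT)
cv2.imwrite("pics/fin.png",np.hstack([q(A),q(r)]))
E
```

```text
-75 34 14; -70 36 2; -65 44 5; -60 53 8; -55 63 5; -50 79 28; -45 90 62; -40 97 90; -35 108 87; -30 149 120; -25 187 145; -20 200 130; -15 192 112; -10 165 54; -5 140 30; 0 113 14; 5 94 10; 10 86 14; 15 67 17; 20 51 15; 25 48 18; 30 47 20; 35 47 19; 40 46 18; 45 51 18; 50 58 18; 55 49 17; 60 41 17; 65 38 19; 70 37 20; 
[ 0.07785982  0.41024571 -0.60016002]
```

View pics/fin.png

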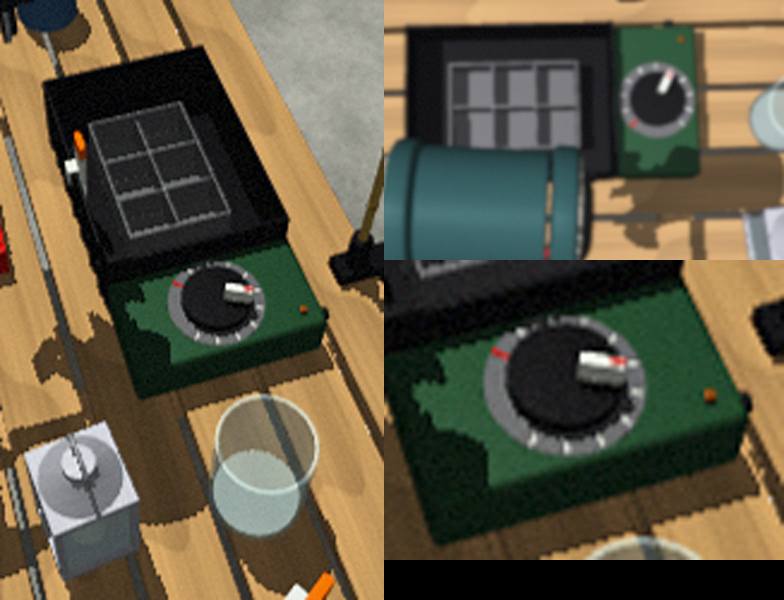

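The thermometer hangs on the tray's -x wall: orange head inside at (80,142), white hook outside at (72,167). The jar is empty and still standing. In the top view the fin runs from (660,92) to (671,70), which is about -27°, i.e. click 6.

```bash
python3 -c "
from workcell import bot
print(bot.finish_job())"
```

```text
the job is handed in; nothing more can be done
None
```

The job is handed in: I turned the dial back to the off stop and then on six clicks, and the thermometer hangs by its hook on the tray's -x wall; the last picture showed both in place and the jar and lantern standing, and I took no final close look at the mug or pin tray.

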